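Put the painted pilot's seat away in the drawer

TASK

The painted pilot's seat has to dry out of the dust: pull open the upper drawer of the plywood drawer unit by its knob, set the seat down gently so that it stands upright on the drawer's floor beside the flat tin, not on it, and push the drawer fully home again. The paint rack hangs out over the shut drawers, so the knob can only be taken on a slant from the front. Keep the lower drawer shut and leave the other things on the cutting mat where they are.

Things in the scene. Friction and masses are not known exactly. Their poses are not given: they have to be found in the camera images.
- unit: Fixed plywood drawer unit, 205 mm deep (x), 280 wide (y), 154 high, two drawers facing its own -x. Origin: centre of its underside; front plane at x = -102.5 mm. Above it a paint rack board (underside 214 mm up, 12 thick, 14 mm lip, pots) overhangs the fronts by 25 mm: a tool pointing straight down cannot reach a closed knob; one tilted about 30 degrees, fingers down and towards the unit, can.
- upper (a joint): How far the upper drawer is pulled out, m: 0 shut, 0.14 at its end stop. It slides along the unit's own -x, needs about 2 N plus 6 N per m/s, and stays where it is left. May start up to 12 mm ajar. Fully home means under 4 mm.
- upper_knob (a point): Steel knob of the upper drawer, moving with it; axes as the unit's. Round head 28 mm in diameter, 16 thick, on a 12 mm neck; its axis runs along the unit's x. Origin on the axis, in the middle of the head, 35 mm in front of the drawer front and 116 mm above the table.
- upper_floor (a point): Centre of the upper drawer's inner floor, on its surface, 67 mm above the table, moving with it; axes as the unit's (x to the back). Inside: 160 mm along x, 238 along y; 6 mm walls reach 65 mm above the floor, the front panel 73. Shut, it is 101 mm behind the unit's front plane; 130 mm open, 29 mm in front of it and 4 mm in front of the rack's edge.
- lower (a joint): How far the lower drawer is pulled out, m; it starts shut and stays shut. 45 mm high, same knob, its axis 80 mm below that of the upper one.
- seat: Loose pilot's seat of a large scale model, dull grey-green, about 45 g: pan 42 mm deep (x), 44 wide (y), 18 high, rounded backrest 60 mm high at its +x end, flat upright side cheeks 26 mm long and up to 50 high, outer faces 44 mm apart. Origin: centre of its underside, z up when upright. It stands on the 3 mm thick green cutting mat, along with other things.
- seat_grip (a point): Point on the seat to grip it, 8 mm behind (seat +x) and 40 mm above its origin, midway between the side cheeks; close the fingers along the seat's y, on 44 mm. Axes as the seat's.
- tin: Loose flat round metal tin, 45 mm in diameter, 15 mm high, lying in the upper drawer; origin: centre of its underside. It may be moved within the drawer.
- cockpit_floor: Loose model cockpit floor, green plate 74 x 60 mm, 12 mm high, with a control stick up to 47 mm; origin: centre of its underside. On the mat, not to be moved.
- panel: Loose black model instrument panel lying face up, 35 x 62 mm, 6 mm thick; origin: underside. On the mat, not to be moved.
- paint_jar: Loose paint jar, 32 mm in diameter, 45 mm high; origin: centre of its underside. On the mat, not to be moved.
- glue: Loose glue bottle, 28 mm in diameter, 70 mm high; origin: centre of its underside. On the mat, not to be moved.

How it is judged (in metres and radians):
On the way, in this order (a step that is already met when the one before it is completed fails the run):
1. the upper drawer is pulled open by 80 mm or more with the gripper at its knob (value of joint upper above 0.08 m and distance between the grasp point and upper_knob below 0.05 m), for 0.1 s.
2. the seat stands upright on the drawer floor, let go (z of seat in the frame of upper_floor between -0.004 and 0.006 m and x of seat in the frame of upper_floor between -0.08 and 0.08 m and y of seat in the frame of upper_floor between -0.119 and 0.119 m and angle between seat's own z axis and vertical below 0.15 rad and contact force between the fingers and seat below 0.1 N), for 0.2 s.
At the end, for the whole second after the job is handed in: The upper drawer is home within 4 mm and the lower one shut within 4 mm; the seat is at rest in the upper drawer, upright within about 8 degrees, its underside on the drawer floor (within 6 mm) and not on the tin (value of joint each of upper, lower below 0.004 m and z of seat in the frame of upper_floor between -0.004 and 0.006 m and x of seat in the frame of upper_floor between -0.08 and 0.08 m and y of seat in the frame of upper_floor between -0.119 and 0.119 m and angle between seat's own z axis and vertical below 0.15 rad and linear speed of seat below 0.03 m/s); the robot touches nothing.
It fails at once if the seat is dropped or thrown: it moves faster than 0.6 m/s while not held (a fall of about 18 mm) (linear speed of seat above 0.6 m/s and contact force between the fingers and seat below 0.05 N).
It fails at once if the lower drawer is pulled out more than 20 mm (value of joint lower above 0.02 m).
It fails at once if another thing on the mat is moved by more than 25 mm (distance of any of cockpit_floor, panel, paint_jar, glue from where it was at the start of the episode above 0.025 m).
It also fails if it takes over 72 s, if anything falls off the work surface, if the arm or the gripper's body presses on something with over 40 N, if the wrist force passes 120 N, or if a joint passes its speed limit or range.

ROBOT

A 6-joint arm with a two-finger parallel gripper is mounted at the origin on the work surface. World frame = base frame: x ahead of the robot, y to its left, z up, the work surface at z = 0. Lengths are in mm, angles in degrees, forces in N, time in s.
With the tool pointing down it reaches from about 300 to 850 mm from the base axis. Payload 4.2 kg.
Tool frame: the origin (TCP) lies between the finger pads, 19 mm behind the fingertips; this is the grasp point; z points along the fingers, y is the line along which they close (so a half turn about z gives the same grasp; the last joint's range is limited). The gripper opens to 91 mm and grips with 3 to 60 N. Pads are 32 mm wide; open, the fingers measure 118 mm over their backs; the gripper's body (76 mm by 178 mm) begins 60 mm behind the grasp point.
Start: joints at [-1.146, 18.312, 89.639, -0, 72.044, -1.146], TCP at [575.014, 0, 232.776] pointing down, gripper open.
Joint ranges: [-177.97, 177.97], [-48.28, 115.42], [12.27, 149.76], [-77.06, 257.06], [2.81, 150.46], [-146.56, 146.56]. Speed limits (degrees/s): [147.25, 147.25, 180, 180, 180, 180].

INTERFACE

Orientations are given as [roll, pitch, yaw] about the fixed x, y, z axes, in that order (R = Rz(yaw) Ry(pitch) Rx(roll)).
In Python, from workcell import state, grab_frame, camera_model, workorder gives the robot as it stands.
- The arm moves only by the tool carry_out, never from a script. Its argument "commands" is a list of rows, each a list of 7 numbers: the turn, a rotation vector about the tool's x, y, z in degrees, then the shift along the tool's x, y, z in mm, then the opening, from -1 (shut) to 1 (fully open). In form: [[ax, ay, az, dx, dy, dz, hand], ...]. A call has 1 to 20 rows; each row is the pose to reach, as a shift and turn from the pose commanded when the call began, along the tool's axes at that moment; what a row does not reach only later rows make up. A row lasts 1/10 s, in which the tool goes at most 50 mm and 8.59 degrees, less where a joint would pass 70% of its speed; a pose out of reach is approached as far as the arm can. A call with a gripper value outside its range is refused whole. The fingers move at their own pace and stop on an object; "force" is the grip in N (left out, the last holds). Time passes only in rows, so rows that repeat a pose let the fingers close. It gives the time, the measured TCP pose, the force, the opening and the grip force at its end, in the units of the state.
- state(): the state, without advancing time (a new reading comes with each control period).
- grab_frame(name): name is "scene" or "side" or "wrist"; returns the picture (384x512x3 uint8, red, green, blue); there is no depth.
- camera_model(name): a dict with "fx", "fy", "cx", "cy" (pixels), "dist" ([k1, k2, p1, p2, k3] as OpenCV has them; the pictures are not rectified), "origin" and "rotation" of the camera in the world; the wrist camera has in their place "mount" (4x4, takes a point from camera to tool coordinates, whose origin is the TCP and whose axes are the flange's). Camera axes: x right, y up, looking along -z (the intrinsics and any distortion apply to the point x, -y, -z); pixel columns grow to the right and rows downward; lengths in mm; the calibration is good to about 2 mm. A picture is of the moment at which its call begins: read the wrist's pose just before it. camera_model takes no time and is no camera call.
- workorder.job_done(): hands the job in; it is judged then, once.
The state is a dict: "time_s": time; "qpos": joint angles; "qvel": joint speeds; "effort": joint torques, N m; "ee_pos": TCP position; "ee_rot": TCP orientation; "force": force on the tool from outside, world axes, zero at the start; "torque": the same for the moment, N m; "gripper_width": finger opening in mm; "gripper_force": force on a finger pad.
Only numpy, scipy, OpenCV 4.12 (cv2) and the standard library are available. Lean on these libraries where they do the work, as an engineer would, in place of code of your own. Each camera call takes 0.05 s, during which the arm holds its last target. There are 200 camera calls.

## Working session

There is one attempt and no reset: what is moved stays moved. The work goes in short steps, Python scripts to look and compute and a tool call to move; the robot and the scene stay as the last step left them, time stands still between calls to the robot, and variables do not carry over. Pictures are saved under pics/ and viewed, at most 10 in all, crops included, and the job is handed in when it is done.

Besides the shell and the picture viewer there is one more tool, called after "Request:" as name(argument=value, ...), one argument or row to a line, values as JSON. carry_out: Moves the arm, as the interface text tells. Its arguments: {"type":"object","properties":{"commands":{"type":"array"},"force":{"type":"number"}},"required":["commands"]}

```bash
mkdir -p pics; ls; cat > h.py <<'E'
import numpy as np, cv2
from scipy.spatial.transform import Rotation as Ro
from workcell import state, grab_frame, camera_model
def snap(n,f): 
    im=grab_frame(n); cv2.imwrite('pics/'+f,im[:,:,::-1]); return im
def ray(n,u,v,T=None):
    m=camera_model(n); K=np.array([[m['fx'],0,m['cx']],[0,m['fy'],m['cy']],[0,0,1.]])
    p=cv2.undistortPoints(np.array([[[u,v]]],float),K,np.array(m['dist'],float))[0,0]
    d=np.array([p[0],-p[1],-1])
    if n=='wrist': M=T@np.array(m['mount']); o,R=M[:3,3],M[:3,:3]
    else: o,R=np.array(m['origin']),np.array(m['rotation'])
    d=R@d; return o,d/np.linalg.norm(d)
def plane(r,z): o,d=r; return o+d*(z-o[2])/d[2]
def tri(rs):
    A=sum(np.eye(3)-np.outer(d,d) for o,d in rs); b=sum((np.eye(3)-np.outer(d,d))@o for o,d in rs)
    p=np.linalg.solve(A,b); return p,[np.linalg.norm((np.eye(3)-np.outer(d,d))@(p-o)) for o,d in rs]
def proj(n,P,T=None):
    m=camera_model(n); K=np.array([[m['fx'],0,m['cx']],[0,m['fy'],m['cy']],[0,0,1.]])
    if n=='wrist': M=T@np.array(m['mount']); o,R=M[:3,3],M[:3,:3]
    else: o,R=np.array(m['origin']),np.array(m['rotation'])
    c=(np.atleast_2d(P)-o)@R; c=c*[1,-1,-1]
    return cv2.projectPoints(c,np.zeros(3),np.zeros(3),K,np.array(m['dist'],float))[0][:,0]
E
python3 - <<'E'
from h import *
print(state())
for n in['scene','side','wrist']: print(n,camera_model(n))
a=snap('scene','a1.png');b=snap('side','a2.png');c=snap('wrist','a3.png')
big=np.hstack([a,b]); cv2.imwrite('pics/a.png',cv2.resize(big,(800,300))[:,:,::-1])
for n in['a1','a2']:
    cv2.imwrite(f'pics/{n}b.png',cv2.resize(cv2.imread(f'pics/{n}.png'),(800,600),interpolation=cv2.INTER_CUBIC))
E
```

```text
pics
{'time_s': 0.0, 'qpos': array([-1.14708912e+00,  1.83496775e+01,  8.97054695e+01, -3.27742223e-05,
        7.20431382e+01, -1.14709993e+00]), 'qvel': array([ 0.03739749, -0.08130707, -0.07583182,  0.03433204,  0.07728104,
        0.04948437]), 'effort': array([-5.01459035e-04, -4.12465632e+01, -2.31973493e+01,  7.28826877e-02,
        4.58198413e-02, -1.41870069e-04]), 'ee_pos': array([ 5.74535447e+02, -1.88097651e-03,  2.31946277e+02]), 'ee_rot': array([-1.79901734e+02, -1.93645086e-03,  9.00000193e+01]), 'force': array([ 0.70609182, -0.43774212,  0.46363498]), 'torque': array([-0.00678454, -0.02343877, -0.00249269]), 'gripper_force': 0.0, 'gripper_width': 91.17064229777245}
scene {'fx': 357.97505271370085, 'fy': 357.97505271370085, 'cx': 254.7809430741971, 'cy': 194.48862814247036, 'dist': array([-0.02037233,  0.        ,  0.        ,  0.        ,  0.        ]), 'origin': array([ 419.24715859, -304.44869411,  991.81438031]), 'rotation': array([ 18.95555426,  -0.41562592, -41.44576437])}
side {'fx': 356.44483051114514, 'fy': 356.44483051114514, 'cx': 262.7527623980409, 'cy': 192.24290001727934, 'dist': array([-0.08034106,  0.        ,  0.        ,  0.        ,  0.        ]), 'origin': array([809.82387895,  26.95741945, 819.16053   ]), 'rotation': array([ 17.07407972,  -0.3472071 , 125.86300545])}
wrist {'fx': 295.1192243979158, 'fy': 295.1192243979158, 'cx': 255.04819905021006, 'cy': 190.72086265429402, 'dist': array([-0.03070387,  0.        ,  0.        ,  0.        ,  0.        ]), 'mount': array([[-1.83957565e-05,  9.72376850e-01,  2.33416498e-01,
         6.54292478e+01],
       [ 9.99999977e-01, -3.22998694e-05,  2.13367100e-04,
         6.25678038e-01],
       [ 2.15012551e-04,  2.33416497e-01, -9.72376827e-01,
        -1.51827532e+02],
       [ 0.00000000e+00,  0.00000000e+00,  0.00000000e+00,
         1.00000000e+00]])}
```

View pics/a1b.png

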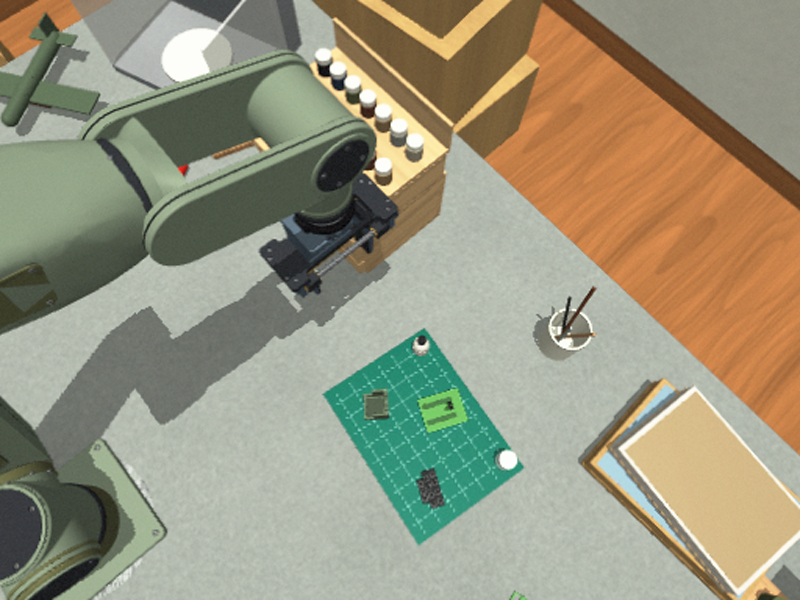

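View pics/a2b.png

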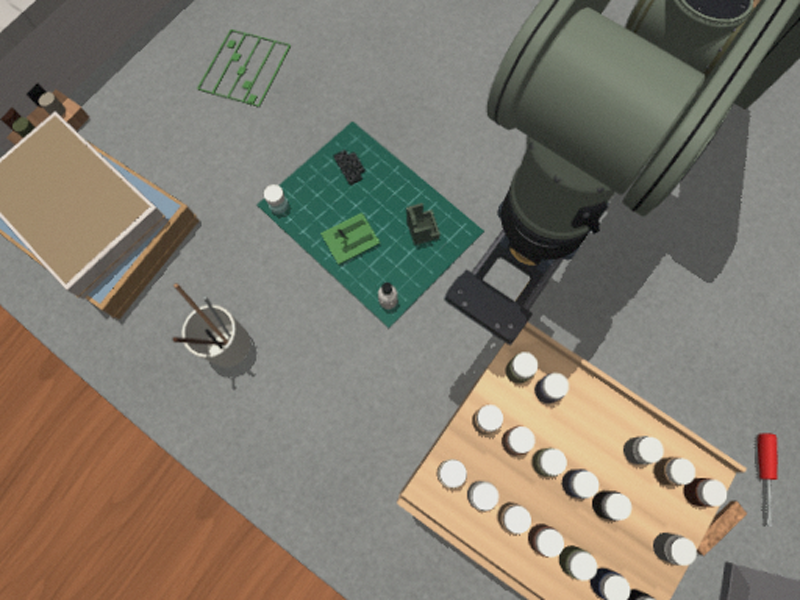

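The scene view shows the mat with the seat (375,404) and the unit partly behind the arm. The side view shows the seat (422,222) and the rack's front lip running from (527,325) to (745,470), both in 800x600 coordinates.

```bash
sed -i "s/np.array(m\['rotation'\])/Ro.from_euler('xyz',m['rotation'],degrees=True).as_matrix()/" h.py
cat >> h.py <<'E'
def tcp(s=None):
    s=s or state(); T=np.eye(4); T[:3,:3]=Ro.from_euler('xyz',s['ee_rot'],degrees=True).as_matrix(); T[:3,3]=s['ee_pos']; return T
E
python3 - <<'E'
from h import *
k=.64
print('tcp px',proj('scene',[575,0,232])/k,proj('side',[575,0,232])/k)
for n,u,v in [('scene',376,404),('side',422,225),('scene',422,330),('side',388,325),('scene',419,543),('side',352,123)]:
    print(n,plane(ray(n,u*k,v*k),20 if u in(376,422) and v in(404,225) else 3).round())
for u,v in[(527,325),(745,470),(400,500)]: print('rack',plane(ray('side',u*k,v*k),235).round())
print(tcp().round(2))
cv2.imwrite('pics/a3b.png',cv2.resize(cv2.imread('pics/a3.png'),(800,600),interpolation=cv2.INTER_CUBIC))
E
```

```text
tcp px [[336.95812295 258.69826226]] [[510.63671304 278.59138081]]
scene [ 495. -171.   20.]
side [ 497. -171.   20.]
scene [ 649. -122.    3.]
side [ 655. -121.    3.]
scene [ 401. -387.    3.]
side [ 405. -384.    3.]
rack [611.  44. 235.]
rack [607. 316. 235.]
rack [837.  38. 235.]
[[-0.0000e+00  1.0000e+00 -0.0000e+00  5.7465e+02]
 [ 1.0000e+00  0.0000e+00 -0.0000e+00 -1.0000e-02]
 [-0.0000e+00 -0.0000e+00 -1.0000e+00  2.3213e+02]
 [ 0.0000e+00  0.0000e+00  0.0000e+00  1.0000e+00]]
```

View pics/a3b.png

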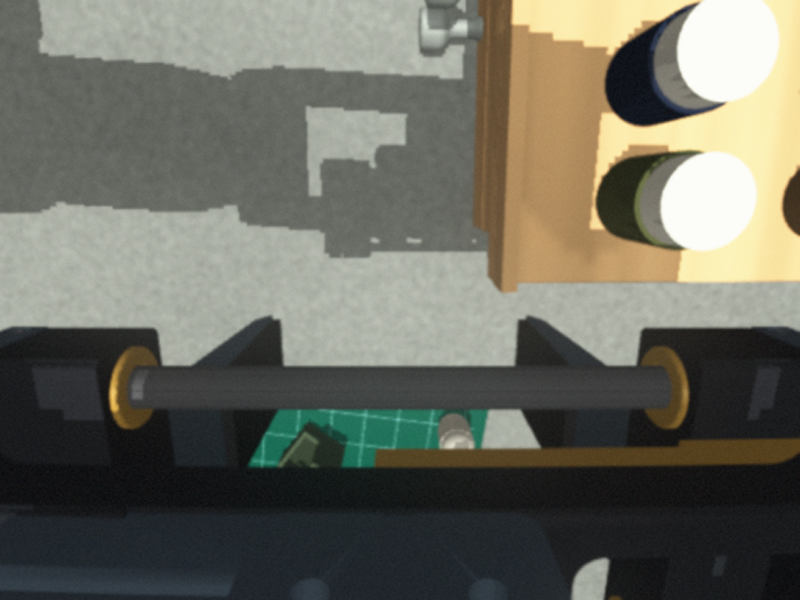

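```bash
cat >> h.py <<'E'
def rmat(tilt,yaw=0):
    "fingers down, tilted by tilt deg towards direction yaw; tool x points backwards, tool y left"
    t=np.radians(tilt); return Ro.from_euler('z',yaw,degrees=True).as_matrix()@np.array([[-np.cos(t),0,np.sin(t)],[0,1,0],[-np.sin(t),0,-np.cos(t)]])
def cmd(R,p,T=None):
    T=tcp() if T is None else T
    return np.r_[Ro.from_matrix(T[:3,:3].T@R).as_rotvec(degrees=True),T[:3,:3].T@(np.array(p)-T[:3,3])].round(2)
E
python3 - <<'E'
from h import *
print(cmd(rmat(32,1),[520,140,230]))
print(proj('wrist',np.array([[0,0,0],[0,0,19],[0,0,100]]),np.eye(4)))
E
```

```text
[-25.41 -24.97 -88.39 140.01 -54.65   2.2 ]
[[253.97710798 241.72989914]
 [254.0924729  229.34009779]
 [254.40124746 196.21292765]]
```

Request:
carry_out(
  commands=[
    [-8, -8, -28, 0, -55, 2, 1],
    [-25.4, -25, -88.4, 140, -55, 2, 1],
    [-25.4, -25, -88.4, 140, -55, 2, 1],
    [-25.4, -25, -88.4, 140, -55, 2, 1],
    [-25.4, -25, -88.4, 140, -55, 2, 1],
    [-25.4, -25, -88.4, 140, -55, 2, 1],
    [-25.4, -25, -88.4, 140, -55, 2, 1],
    [-25.4, -25, -88.4, 140, -55, 2, 1],
    [-25.4, -25, -88.4, 140, -55, 2, 1],
    [-25.4, -25, -88.4, 140, -55, 2, 1],
    [-25.4, -25, -88.4, 140, -55, 2, 1],
    [-25.4, -25, -88.4, 140, -55, 2, 1],
    [-25.4, -25, -88.4, 140, -55, 2, 1],
    [-25.4, -25, -88.4, 140, -55, 2, 1],
    [-25.4, -25, -88.4, 140, -55, 2, 1],
  ],
)

```text
time_s: 1.65
ee_pos: [520.6, 140.3, 231.1]
ee_rot: [180.0, 32.1, -179.1]
force: [0.0, 1.1, -0.1]
gripper_width: 91.0
gripper_force: 0.0
```

```bash
python3 - <<'E'
from h import *
s=state(); T=tcp(s); np.save('T1.npy',T); print(s['ee_pos'],s['ee_rot'],s['qpos'],s['force'],rmat(32,1).round(3).tolist(),T.round(3).tolist())
snap('wrist','b1.png')
E
```

```text
[520.59877677 140.3215843  231.05015528] [ 179.99091494   32.10400243 -179.06088068] [ 19.58326768   2.9470275  117.30557797 -19.55165544  30.4801661
 -57.03333735] [ 0.03711758  1.06863865 -0.09232352] [[-0.848, -0.017, 0.53], [-0.015, 1.0, 0.009], [-0.53, 0.0, -0.848]] [[-0.847, -0.016, 0.531, 520.599], [-0.014, 1.0, 0.009, 140.322], [-0.531, 0.0, -0.847, 231.05], [0.0, 0.0, 0.0, 1.0]]
```

Request:
carry_out(
  commands=[
    [0, 0, 0, 0, 40, 0, 1],
    [0, 0, 0, 0, 70, 0, 1],
    [0, 0, 0, 0, 70, 0, 1],
    [0, 0, 0, 0, 70, 0, 1],
  ],
)

```text
time_s: 2.1
ee_pos: [518.7, 210.6, 230.4]
ee_rot: [-179.9, 32.0, -178.9]
force: [-0.8, -0.9, 0.5]
gripper_width: 91.4
gripper_force: 0.0
```

```bash
python3 - <<'E'
from h import *
T=tcp(); np.save('T2.npy',T); print(T[:3,3])
b=snap('wrist','b2.png'); a=cv2.imread('pics/b1.png')
r=lambda i:cv2.resize(i[:300],(800,469),interpolation=cv2.INTER_CUBIC)
cv2.imwrite('pics/b.png',np.vstack([cv2.resize(a,(400,300)),cv2.resize(b[:,:,::-1],(400,300))]))
cv2.imwrite('pics/bb.png',np.hstack([cv2.resize(a,(400,300)),cv2.resize(b[:,:,::-1],(400,300))]))
E
```

```text
[518.70394074 210.56322568 230.43480109]
```

View pics/bb.png

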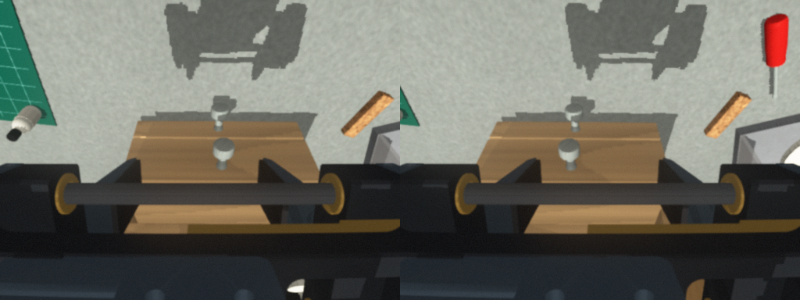

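Both views show the upper knob: left (223,150), right (169,150) in 400x300 coordinates. I'll crop around it to read it more exactly.

```bash
python3 - <<'E'
import cv2,numpy as np
a=cv2.imread('pics/b1.png')[140:230,245:325];b=cv2.imread('pics/b2.png')[140:230,175:255]
f=lambda i:cv2.resize(i,(400,450),interpolation=cv2.INTER_CUBIC)
cv2.imwrite('pics/bc.png',np.hstack([f(a),f(b)]))
E
```

```text
(no output)
```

View pics/bc.png

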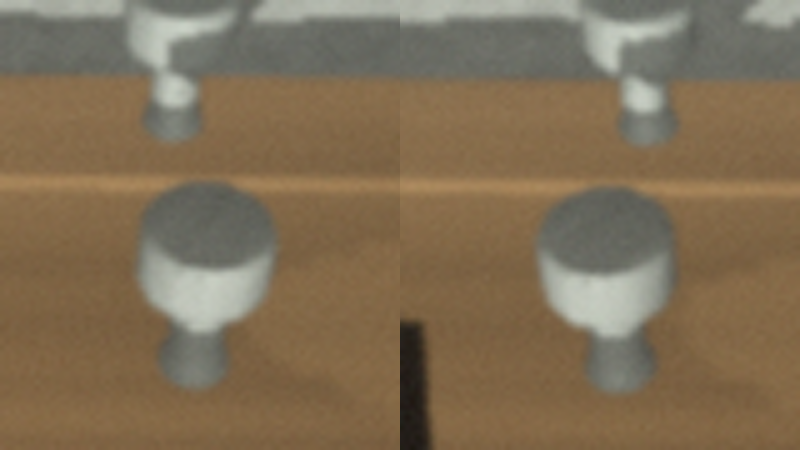

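Front face centre of the upper knob: (286.8,185.0) in the first picture and (216.6,185.8) in the second. Neck base: (283.8,214.5) and (218.9,215.2).

```bash
python3 - <<'E'
from h import *
T1,T2=np.load('T1.npy'),np.load('T2.npy')
R=lambda a,b:[ray('wrist',*a,T1),ray('wrist',*b,T2)]
f=tri(R((286.8,185),(216.6,185.8)));n=tri(R((283.8,214.5),(218.9,215.2)))
print(f,n)
# seam between the drawers: two far points in picture 1 (from 400-scale view) 
p=f[0]+[8,0,0]; print('knob',p)
Rt=rmat(32,1); T=tcp(); print('cmd',cmd(Rt,p,T),'pre',cmd(Rt,p-50*Rt[:,2],T))
k=.64
for n,u,v in [('scene',376,404),('side',422,225)]: pass
E
```

```text
(array([591.4889245 , 173.46168828, 114.13078512]), [np.float64(0.0918660604098505), np.float64(0.09186606040975825)]) (array([631.01125866, 173.50055025, 119.46142494]), [np.float64(0.11611356926526896), np.float64(0.11611356926533133)])
knob [599.4889245  173.46168828 114.13078512]
cmd [-5.0000e-02  4.0000e-02  3.0000e-02 -6.3500e+00 -3.7630e+01  1.4115e+02] pre [-5.000e-02  4.000e-02  3.000e-02 -6.390e+00 -3.768e+01  9.115e+01]
```

Request:
carry_out(
  commands=[
    [0, 0, 0, -6, -38, 30, 1],
    [0, 0, 0, -6, -38, 60, 1],
    [0, 0, 0, -6, -38, 80, 1],
    [0, 0, 0, -6, -38, 100, 1],
    [0, 0, 0, -6, -38, 115, 1],
    [0, 0, 0, -6, -38, 130, 1],
    [0, 0, 0, -6, -38, 141, 1],
    [0, 0, 0, -6, -38, 141, 1],
    [0, 0, 0, -6, -38, 141, -1],
    [0, 0, 0, -6, -38, 141, -1],
    [0, 0, 0, -6, -38, 141, -1],
    [0, 0, 0, -6, -38, 141, -1],
    [0, 0, 0, -6, -38, 141, -1],
    [0, 0, 0, -6, -38, 141, -1],
    [0, 0, 0, -6, -38, 141, -1],
    [0, 0, 0, -6, -38, 141, -1],
  ],
  force=20,
)

```text
time_s: 3.75
ee_pos: [599.4, 173.4, 114.5]
ee_rot: [-180.0, 32.1, -179.0]
force: [-0.3, 0.4, -0.2]
gripper_width: 29.8
gripper_force: 0.0
```

Request:
carry_out(
  commands=[
    [0, 0, 0, 0, 0, 0, -1],
    [0, 0, 0, 0, 0, 0, -1],
    [0, 0, 0, 8, 0, -5, -1],
    [0, 0, 0, 17, 0, -10.7, -1],
    [0, 0, 0, 30, 0, -18.8, -1],
    [0, 0, 0, 43, 0, -27, -1],
    [0, 0, 0, 56, 0, -35.1, -1],
    [0, 0, 0, 69, 0, -43.2, -1],
    [0, 0, 0, 82, 0, -51.4, -1],
    [0, 0, 0, 95, 0, -59.5, -1],
    [0, 0, 0, 104, 0, -65.2, -1],
    [0, 0, 0, 110, 0, -68.9, -1],
    [0, 0, 0, 110, 0, -68.9, -1],
    [0, 0, 0, 110, 0, -68.9, -1],
    [0, 0, 0, 110, 0, -68.9, -1],
  ],
  force=25,
)

```text
time_s: 5.25
ee_pos: [469.9, 171.5, 114.4]
ee_rot: [180.0, 32.1, -179.0]
force: [-1.3, 1.8, 0.7]
gripper_width: 26.7
gripper_force: 25.0
```

Request:
carry_out(
  commands=[
    [0, 0, 0, 0, 0, 0, 1],
    [0, 0, 0, 0, 0, 0, 1],
    [0, 0, 0, 0, 0, 0, 1],
    [0, 0, 0, 0, 0, 0, 1],
    [0, 0, 0, 0, 0, 0, 1],
    [0, 0, 0, 0, 0, 0, 1],
    [0, 0, 0, 0, 0, -20, 1],
    [0, 0, 0, 0, 0, -50, 1],
    [0, 0, 0, 0, 0, -90, 1],
    [0, 0, 0, 0, 0, -130, 1],
    [0, 0, 0, 0, 0, -160, 1],
    [0, 0, 0, 0, 0, -160, 1],
    [0, 0, 0, 0, 0, -160, 1],
  ],
)

```text
time_s: 6.55
ee_pos: [384.5, 169.7, 250.1]
ee_rot: [180.0, 32.1, -179.0]
force: [0.6, 0.6, -0.3]
gripper_width: 91.3
gripper_force: 0.0
```

```bash
python3 - <<'E'
from h import *
T=tcp(); np.save('T3.npy',T); print(T[:3,3], state()['force'])
# above seat: tool vertical, tool x backwards
R=rmat(0,0); print('seat', cmd(R,[470,-171,250],T),cmd(R,[520,-171,250],T))
snap('wrist','c1.png')
E
```

```text
[384.53867428 169.71277544 250.0838116 ] [ 0.60554418  0.59181743 -0.30010947]
seat [ 3.0000e-01  3.2140e+01  1.0000e+00 -6.7150e+01 -3.4219e+02  4.2240e+01] [ 3.0000e-01  3.2140e+01  1.0000e+00 -1.0948e+02 -3.4309e+02  6.8840e+01]
```

```bash
python3 - <<'E'
from h import *
T=np.load('T3.npy'); R=rmat(0,0); print(cmd(R,[550,-145,250],T))
E
```

```text
[ 3.0000e-01  3.2140e+01  1.0000e+00 -1.3527e+02 -3.1763e+02  8.5050e+01]
```

Request:
carry_out(
  commands=[
    [0.3, 32, 1, -135, -318, 85, 1],
    [0.3, 32, 1, -135, -318, 85, 1],
    [0.3, 32, 1, -135, -318, 85, 1],
    [0.3, 32, 1, -135, -318, 85, 1],
    [0.3, 32, 1, -135, -318, 85, 1],
    [0.3, 32, 1, -135, -318, 85, 1],
    [0.3, 32, 1, -135, -318, 85, 1],
    [0.3, 32, 1, -135, -318, 85, 1],
    [0.3, 32, 1, -135, -318, 85, 1],
    [0.3, 32, 1, -135, -318, 85, 1],
    [0.3, 32, 1, -135, -318, 85, 1],
  ],
)

```text
time_s: 7.7
ee_pos: [548.9, -145.0, 248.2]
ee_rot: [180.0, -0.1, 180.0]
force: [0.3, 0.3, -0.2]
gripper_width: 91.1
gripper_force: 0.0
```

```bash
python3 - <<'E'
from h import *
T=tcp(); np.save('T4.npy',T); print(T[:3,3], state()['ee_rot'],state()['qpos'])
snap('wrist','d1.png'); snap('scene','d2.png');snap('side','d3.png')
E
```

```text
[ 548.90737906 -144.96488884  248.18250793] [ 1.79962020e+02 -1.00744115e-01  1.79953554e+02] [-1.59595272e+01  1.71826073e+01  8.90325676e+01  9.26682810e-03
  7.38921222e+01 -1.05915627e+02]
```

Request:
carry_out(
  commands=[
    [0, 0, 0, 0, -30, 0, 1],
    [0, 0, 0, 0, -60, 0, 1],
    [0, 0, 0, 0, -60, 0, 1],
    [0, 0, 0, 0, -60, 0, 1],
  ],
)

```text
time_s: 8.25
ee_pos: [549.4, -204.7, 250.0]
ee_rot: [-180.0, 0.1, 180.0]
force: [-0.6, 0.4, -0.1]
gripper_width: 91.5
gripper_force: 0.0
```

```bash
python3 - <<'E'
from h import *
T=tcp(); np.save('T5.npy',T); print(T[:3,3], state()['ee_rot'])
snap('wrist','d4.png')
r=lambda n:cv2.resize(cv2.imread('pics/'+n),(400,300),interpolation=cv2.INTER_AREA)
cv2.imwrite('pics/d.png',np.vstack([np.hstack([r('d1.png'),r('d4.png')]),np.hstack([r('c1.png'),r('d3.png')])]))
E
```

```text
[ 549.41309951 -204.73505388  250.0398832 ] [-1.79998560e+02  9.79766813e-02  1.79965995e+02]
```

View pics/d.png

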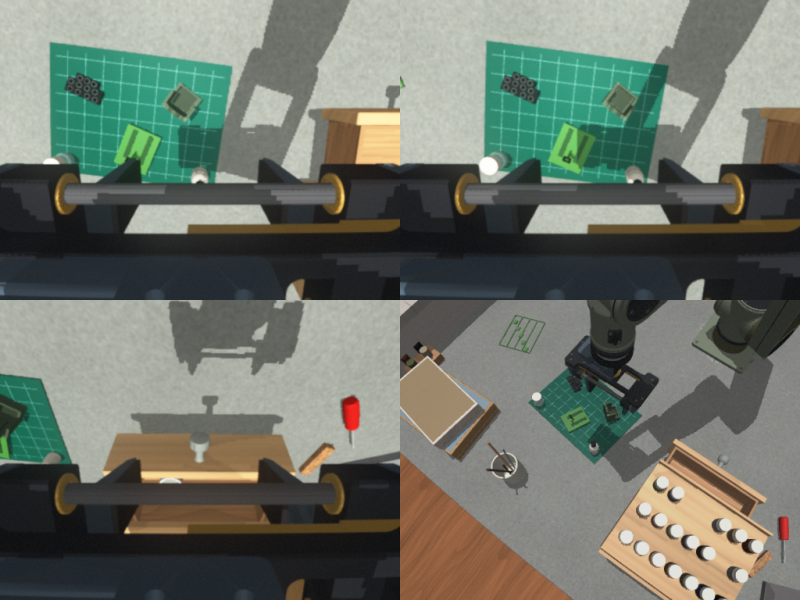

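Both wrist views show the seat: first (182,102), second (220,102) in 400x300 coordinates. The open drawer shows in the side view, and the tin is glimpsed at c1 (170,180). I'll enlarge these.

```bash
python3 - <<'E'
import cv2,numpy as np
def c(n,x,y,w,h): return cv2.resize(cv2.imread('pics/'+n)[y:y+h,x:x+w],(400,300),interpolation=cv2.INTER_CUBIC)
cv2.imwrite('pics/e.png',np.vstack([np.hstack([c('d1.png',193,101,80,60),c('d4.png',242,101,80,60)]),np.hstack([c('d2.png',170,60,160,120),c('d3.png',320,160,160,120)])]))
E
```

```text
(no output)
```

View pics/e.png

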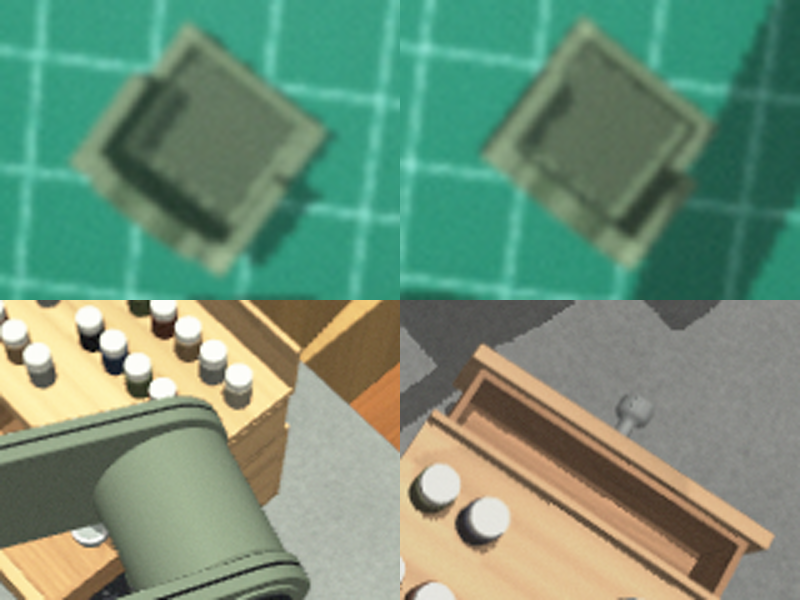

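```bash
python3 - <<'E'
from h import *
T4,T5=np.load('T4.npy'),np.load('T5.npy')
g=lambda a,b:tri([ray('wrist',193+a[0]/5,101+a[1]/5,T4),ray('wrist',242+(b[0]-400)/5,101+b[1]/5,T5)])
for nm,a,b in[('backL',(75,160),(483,150)),('backR',(215,273),(628,267)),('frontT',(190,25),(585,20)),('frontR',(327,135),(712,130))]: print(nm,[np.round(q,1) for q in g(a,b)])
print('tin scene',plane(ray('scene',206,152),82).round())
T3=np.load('T3.npy')
print('tin c1',plane(ray('wrist',170*1.28,180*1.28,T3),82).round())
print('floor front centre px side',proj('side',[[505,70,67],[505,275,67],[594,70,67]]))
for u,v in[(473,416-0),(705,575),(475,348),(770,545)]:
    uu,vv=320+(u-400)/2.5,160+(v-300)/2.5; print((u,v),plane(ray('side',uu,vv),67).round(),plane(ray('side',uu,vv),140).round())
E
```

```text
backL [array([ 498.2, -200.4,   45.1]), array([0.5, 0.5])]
backR [array([ 524. , -166.8,   58.5]), array([0., 0.])]
frontT [array([ 466.7, -174.6,   18.7]), array([0., 0.])]
frontR [array([ 493.8, -140.3,    9.3]), array([0., 0.])]
tin scene [612. 110.  82.]
tin c1 [602. 118.  82.]
floor front centre px side [[357.02505198 196.38270537]
 [436.78276064 249.91111707]
 [335.5926476  228.49941847]]
(473, 416) [535.  68.  67.] [562.  64. 140.]
(705, 575) [536. 305.  67.] [563. 278. 140.]
(475, 348) [480.  36.  67.] [512.  35. 140.]
(770, 545) [480. 341.  67.] [512. 311. 140.]
```

```bash
python3 - <<'E'
from h import *
T4,T5=np.load('T4.npy'),np.load('T5.npy')
L=lambda a,z:plane(ray('wrist',193+a[0]/5,101+a[1]/5,T4),z)[:2]
Q=lambda b,z:plane(ray('wrist',242+(b[0]-400)/5,101+b[1]/5,T5),z)[:2]
for f,pts in((L,[(190,25),(327,135),(75,160),(215,273)]),(Q,[(585,20),(712,130),(483,150),(628,267)])):
    P=[f(p,z) for p,z in zip(pts,(21,21,52,55))]; print(np.round(P,1).tolist(), 'mid',np.mean(P,0).round(1), 'yaw',[np.degrees(np.arctan2(*(b-a)[::-1])).round(1)-90 for a,b in((P[0],P[1]),(P[2],P[3]))])
print('cockpit',[plane(ray('wrist',177+a,192+b,T4),12).round() for a,b in((0,-30),(-30,0),(28,-12))])
for yaw in(-38.5,):
    R=rmat(0,yaw); 
    for z in (110,43): print(cmd(R,[502,-175.5,z]))
E
```

```text
[[466.7, -174.5], [493.5, -140.5], [498.4, -199.3], [524.4, -167.0]] mid [ 495.8 -170.3] yaw [np.float64(-38.3), np.float64(-38.8)]
[[466.8, -174.8], [493.6, -142.2], [497.5, -200.5], [524.4, -166.4]] mid [ 495.6 -171. ] yaw [np.float64(-39.4), np.float64(-38.3)]
cockpit [array([ 538., -248.,   12.]), array([ 578., -292.,   12.]), array([ 562., -212.,   12.])]
[3.000e-02 1.000e-01 3.851e+01 4.771e+01 2.886e+01 1.400e+02]
[3.000e-02 1.000e-01 3.851e+01 4.783e+01 2.886e+01 2.070e+02]
```

Request:
carry_out(
  commands=[
    [0, 0, 15, 48, 29, 40, 0.6],
    [0, 0, 30, 48, 29, 80, 0.6],
    [0, 0, 38.5, 48, 29, 110, 0.6],
    [0, 0, 38.5, 48, 29, 130, 0.6],
    [0, 0, 38.5, 48, 29, 130, 0.6],
    [0, 0, 38.5, 48, 29, 150, 0.6],
    [0, 0, 38.5, 48, 29, 170, 0.6],
    [0, 0, 38.5, 48, 29, 190, 0.6],
    [0, 0, 38.5, 48, 29, 201, 0.6],
    [0, 0, 38.5, 48, 29, 207, 0.6],
    [0, 0, 38.5, 48, 29, 207, 0.6],
    [0, 0, 38.5, 48, 29, 207, -1],
    [0, 0, 38.5, 48, 29, 207, -1],
    [0, 0, 38.5, 48, 29, 207, -1],
    [0, 0, 38.5, 48, 29, 207, -1],
    [0, 0, 38.5, 48, 29, 207, -1],
    [0, 0, 38.5, 48, 29, 207, -1],
    [0, 0, 38.5, 48, 29, 207, -1],
  ],
  force=8,
)

```text
time_s: 10.1
ee_pos: [502.3, -176.8, 43.2]
ee_rot: [180.0, 0.1, 141.5]
force: [-0.1, 0.7, 4.6]
gripper_width: 44.7
gripper_force: 8.0
```

Request:
carry_out(
  commands=[
    [0, 0, 0, 0, 0, -10, -1],
    [0, 0, 0, 0, 0, -30, -1],
    [0, 0, 0, 0, 0, -60, -1],
    [0, 0, 0, 0, 0, -95, -1],
    [0, 0, 0, 0, 0, -130, -1],
    [0, 0, 0, 0, 0, -160, -1],
    [0, 0, 0, 0, 0, -172, -1],
    [0, 0, 0, 0, 0, -172, -1],
  ],
  force=10,
)

```text
time_s: 10.9
ee_pos: [502.4, -176.8, 216.3]
ee_rot: [179.9, 0.3, 141.5]
force: [0.5, 0.3, -0.9]
gripper_width: 44.2
gripper_force: 10.0
```

```bash
python3 - <<'E'
from h import *
s=state();print(s['ee_pos'],s['force'],s['gripper_width'],s['qpos'])
R=rmat(0,.5)
for p in([490,20,218],[490,205,218],[563,205,218],[563,205,107]): print(cmd(R,p))
snap('side','f1.png'); snap('scene','f2.png')
r=lambda n:cv2.resize(cv2.imread('pics/'+n)[60:360],(400,234))
cv2.imwrite('pics/f.png',np.hstack([r('f1.png'),r('f2.png')]))
E
```

```text
[ 502.39544853 -176.77367499  216.265616  ] [ 0.54264585  0.28577497 -0.93288569] 44.21585609141256 [-2.06212356e+01  1.50095193e+01  9.68705459e+01 -1.89271880e-03
  6.78252952e+01 -7.20854080e+01]
[-1.0000e-02  3.0000e-01 -3.9040e+01  1.3228e+02  1.4620e+02 -2.1600e+00]
[-1.0000e-02  3.0000e-01 -3.9040e+01  2.4753e+02  2.9091e+02 -2.5000e+00]
[-1.0000e-02  3.0000e-01 -3.9040e+01  1.9043e+02  3.3639e+02 -2.1500e+00]
[-1.0000e-02  3.0000e-01 -3.9040e+01  1.9097e+02  3.3622e+02  1.0885e+02]
```

Request:
carry_out(
  commands=[
    [0, 0, -3, 10, 12, -2, -1],
    [0, 0, -6, 28, 34, -2, -1],
    [0, 0, -9, 48, 57, -2, -1],
    [0, 0, -12, 69, 81, -2, -1],
    [0, 0, -16, 90, 106, -2, -1],
    [0, 0, -20, 112, 131, -2, -1],
    [0, 0, -24, 134, 157, -2, -1],
    [0, 0, -28, 156, 183, -2, -1],
    [0, 0, -31, 178, 209, -2, -1],
    [0, 0, -34, 200, 235, -2, -1],
    [0, 0, -37, 222, 260, -2, -1],
    [0, 0, -39, 237, 279, -2, -1],
    [0, 0, -39, 247, 291, -2, -1],
    [0, 0, -39, 247, 291, -2, -1],
    [0, 0, -39, 240, 297, -2, -1],
    [0, 0, -39, 225, 309, -2, -1],
    [0, 0, -39, 208, 322, -2, -1],
    [0, 0, -39, 196, 332, -2, -1],
    [0, 0, -39, 191, 336, -2, -1],
    [0, 0, -39, 191, 336, -2, -1],
  ],
)

```text
time_s: 13.0
ee_pos: [562.4, 204.1, 216.2]
ee_rot: [-179.9, 0.1, -179.6]
force: [0.2, 0.4, -1.1]
gripper_width: 43.9
gripper_force: 10.0
```

```bash
python3 - <<'E'
from h import *
s=state();print(s['ee_pos'],s['ee_rot'],s['force'],s['gripper_width'])
snap('side','g1.png');snap('scene','g2.png')
def c(n,x,y,w,h): return cv2.resize(cv2.imread('pics/'+n)[y:y+h,x:x+w],(400,300),interpolation=cv2.INTER_CUBIC)
cv2.imwrite('pics/g.png',np.hstack([c('g1.png',300,120,212,159),c('g2.png',120,40,212,159)]))
E
```

```text
[562.44655018 204.13299275 216.15096392] [-1.79936867e+02  6.00084664e-02 -1.79640642e+02] [ 0.16129546  0.40196203 -1.07725381] 43.867512754819316
```

View pics/g.png

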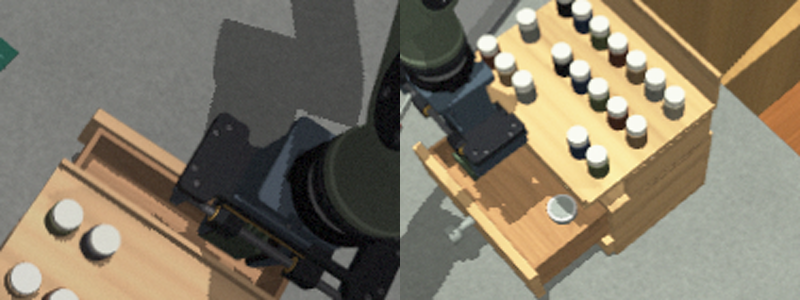

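The scene crop shows the tin at (162,208), well to the right of the seat; it stands at about (612,110). The gripper clears the rack edge.

Request:
carry_out(
  commands=[
    [0, 0, 0, 0, 0, 10, -1],
    [0, 0, 0, 0, 0, 25, -1],
    [0, 0, 0, 0, 0, 40, -1],
    [0, 0, 0, 0, 0, 55, -1],
    [0, 0, 0, 0, 0, 70, -1],
    [0, 0, 0, 0, 0, 82, -1],
    [0, 0, 0, 0, 0, 92, -1],
    [0, 0, 0, 0, 0, 99, -1],
    [0, 0, 0, 0, 0, 104, -1],
    [0, 0, 0, 0, 0, 104, -1],
  ],
)

```text
time_s: 14.1
ee_pos: [561.5, 205.2, 112.1]
ee_rot: [-179.9, 0.0, -179.5]
force: [0.3, 0.0, -1.4]
gripper_width: 43.7
gripper_force: 10.0
```

Request:
carry_out(
  commands=[
    [0, 0, 0, 0, 0, 1, -1],
    [0, 0, 0, 0, 0, 2, -1],
    [0, 0, 0, 0, 0, 3, -1],
    [0, 0, 0, 0, 0, 3, -1],
  ],
)

```text
time_s: 14.5
ee_pos: [561.8, 205.3, 109.7]
ee_rot: [-180.0, 0.1, -179.5]
force: [-0.4, -0.3, -0.9]
gripper_width: 44.2
gripper_force: 10.0
```

Request:
carry_out(
  commands=[
    [0, 0, 0, 0, 0, 1, -1],
    [0, 0, 0, 0, 0, 1, -1],
  ],
)

```text
time_s: 14.7
ee_pos: [561.8, 205.2, 108.6]
ee_rot: [-180.0, 0.1, -179.5]
force: [-0.2, 0.4, -0.9]
gripper_width: 44.0
gripper_force: 10.0
```

Request:
carry_out(
  commands=[
    [0, 0, 0, 0, 0, 1, -1],
    [0, 0, 0, 0, 0, 1, -1],
  ],
)

```text
time_s: 14.9
ee_pos: [561.7, 205.2, 107.5]
ee_rot: [-180.0, 0.1, -179.5]
force: [0.1, -0.5, 0.3]
gripper_width: 43.9
gripper_force: 10.0
```

Request:
carry_out(
  commands=[
    [0, 0, 0, 0, 0, 0.7, -1],
    [0, 0, 0, 0, 0, 0.7, -1],
  ],
)

```text
time_s: 15.1
ee_pos: [561.9, 205.2, 107.3]
ee_rot: [-180.0, 0.1, -179.5]
force: [-0.6, -0.7, 1.9]
gripper_width: 44.1
gripper_force: 10.0
```

Force turned positive, so the seat is on the floor. I'll release it and lift straight up.

Request:
carry_out(
  commands=[
    [0, 0, 0, 0, 0, 0, 0.5],
    [0, 0, 0, 0, 0, 0, 0.5],
    [0, 0, 0, 0, 0, 0, 0.5],
    [0, 0, 0, 0, 0, 0, 0.5],
    [0, 0, 0, 0, 0, 0, 0.5],
    [0, 0, 0, 0, 0, -5, 0.5],
    [0, 0, 0, 0, 0, -15, 0.5],
    [0, 0, 0, 0, 0, -35, 0.5],
    [0, 0, 0, 0, 0, -60, 0.5],
    [0, 0, 0, 0, 0, -85, 0.5],
    [0, 0, 0, 0, 0, -110, 0.5],
    [0, 0, 0, 0, 0, -120, 0.5],
    [0, 0, 0, 0, 0, -120, 0.5],
  ],
)

```text
time_s: 16.4
ee_pos: [562.4, 205.6, 229.0]
ee_rot: [180.0, 0.3, -179.5]
force: [-0.1, 0.9, 0.6]
gripper_width: 68.2
gripper_force: 0.0
```

```bash
python3 - <<'E'
from h import *
s=state();print(s['ee_pos'],s['ee_rot'],s['force'],s['gripper_width'])
T=tcp(s); R=rmat(32,.7)
k=np.array([469.9,171.7,114.4])
for p in([430,180,228],k-120*R[:,2],k): print(cmd(R,p,T))
E
```

```text
[562.40578035 205.59681975 228.9675535 ] [ 179.9650808     0.316043   -179.52846573] [-0.09569196  0.91793699  0.5966127 ] 68.23079450674659
[-3.0000e-02 -3.1680e+01 -2.3000e-01  1.3262e+02 -2.4510e+01  2.2000e-01]
[-3.0000e-02 -3.1680e+01 -2.3000e-01  1.5644e+02 -3.3400e+01  1.1920e+01]
[-3.0000e-02 -3.1680e+01 -2.3000e-01  9.3410e+01 -3.3200e+01  1.1403e+02]
```

Request:
carry_out(
  commands=[
    [0, 0, 0, 40, -8, 0, 1],
    [0, -8, 0, 80, -18, 3, 1],
    [0, -16, 0, 120, -28, 6, 1],
    [0, -24, 0, 156, -33, 12, 1],
    [0, -31.7, 0, 156, -33, 12, 1],
    [0, -31.7, 0, 156, -33, 12, 1],
    [0, -31.7, 0, 156, -33, 12, 1],
  ],
)

```text
time_s: 17.1
ee_pos: [403.8, 170.5, 213.1]
ee_rot: [-179.9, 31.6, -179.3]
force: [-0.6, -0.2, 0.1]
gripper_width: 91.1
gripper_force: 0.0
```

```bash
python3 - <<'E'
from h import *
s=state();print(s['ee_pos'],s['ee_rot']); T=tcp(s)
R=rmat(32,.7)
print(cmd(R,[469.9,171.7,114.4],T), cmd(R,[475,171.7,110],T))
snap('side','i1.png');snap('scene','i2.png');snap('wrist','i3.png')
def c(n,x,y,w,h): return cv2.resize(cv2.imread('pics/'+n)[y:y+h,x:x+w],(400,300),interpolation=cv2.INTER_CUBIC)
cv2.imwrite('pics/i.png',np.vstack([np.hstack([c('i1.png',300,120,212,159),c('i2.png',120,40,212,159)]),np.hstack([c('i3.png',0,0,512,384),c('i3.png',206,130,100,75)])]))
E
```

```text
[403.80124348 170.53657086 213.12895075] [-179.85172245   31.64708906 -179.34153838]
[-1.7000e-01 -3.5000e-01 -3.0000e-02 -4.4800e+00  7.1000e-01  1.1873e+02] [-1.7000e-01 -3.5000e-01 -3.0000e-02 -6.5100e+00  6.7000e-01  1.2515e+02]
```

View pics/i.png

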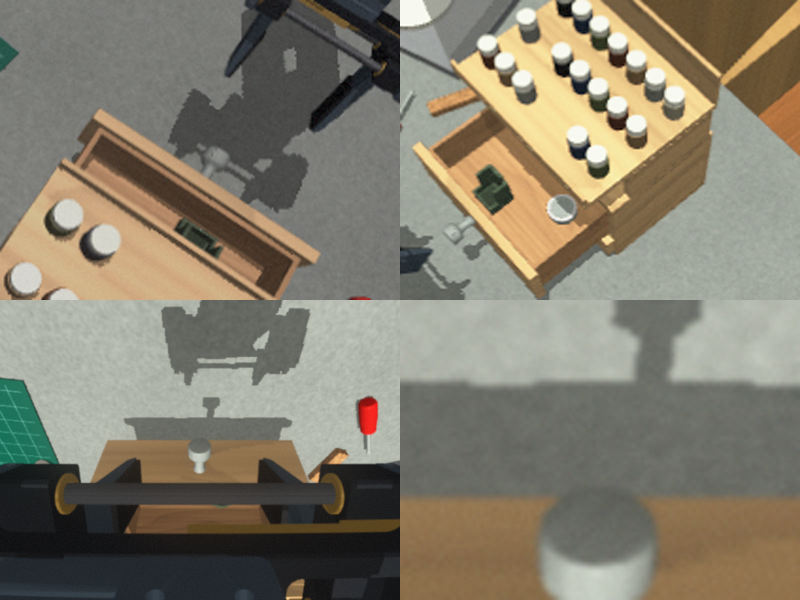

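The seat stands upright at (492,190) in the scene crop, with the tin beside it at (561,208). The knob is where it was left, so I'll grip it again.

Request:
carry_out(
  commands=[
    [0, 0, 0, -4.5, 0.7, 30, 1],
    [0, 0, 0, -4.5, 0.7, 60, 1],
    [0, 0, 0, -4.5, 0.7, 85, 1],
    [0, 0, 0, -4.5, 0.7, 102, 1],
    [0, 0, 0, -4.5, 0.7, 114, 1],
    [0, 0, 0, -4.5, 0.7, 118.7, 1],
    [0, 0, 0, -4.5, 0.7, 118.7, 1],
    [0, 0, 0, -4.5, 0.7, 118.7, -1],
    [0, 0, 0, -4.5, 0.7, 118.7, -1],
    [0, 0, 0, -4.5, 0.7, 118.7, -1],
    [0, 0, 0, -4.5, 0.7, 118.7, -1],
    [0, 0, 0, -4.5, 0.7, 118.7, -1],
    [0, 0, 0, -4.5, 0.7, 118.7, -1],
    [0, 0, 0, -4.5, 0.7, 118.7, -1],
    [0, 0, 0, -4.5, 0.7, 118.7, -1],
    [0, 0, 0, -4.5, 0.7, 118.7, -1],
    [0, 0, 0, -4.5, 0.7, 118.7, -1],
  ],
  force=25,
)

```text
time_s: 18.95
ee_pos: [472.2, 171.5, 116.1]
ee_rot: [-179.9, 31.8, -179.5]
force: [-0.1, -1.9, 1.6]
gripper_width: 26.8
gripper_force: 25.0
```

Request:
carry_out(
  commands=[
    [0, 0, 0, -1.7, 0, 1.1, -1],
    [0, 0, 0, -4.3, 0, 2.6, -1],
    [0, 0, 0, -7.7, 0, 4.7, -1],
    [0, 0, 0, -11.9, 0, 7.4, -1],
    [0, 0, 0, -17, 0, 10.5, -1],
    [0, 0, 0, -23, 0, 14.2, -1],
    [0, 0, 0, -28.9, 0, 17.9, -1],
    [0, 0, 0, -34.9, 0, 21.6, -1],
    [0, 0, 0, -40.8, 0, 25.3, -1],
    [0, 0, 0, -46.8, 0, 29, -1],
    [0, 0, 0, -52.7, 0, 32.7, -1],
    [0, 0, 0, -58.7, 0, 36.4, -1],
    [0, 0, 0, -64.6, 0, 40.1, -1],
    [0, 0, 0, -70.6, 0, 43.7, -1],
    [0, 0, 0, -76.5, 0, 47.4, -1],
    [0, 0, 0, -81.6, 0, 50.6, -1],
    [0, 0, 0, -85.9, 0, 53.2, -1],
    [0, 0, 0, -89.3, 0, 55.3, -1],
    [0, 0, 0, -91.8, 0, 56.9, -1],
    [0, 0, 0, -93.5, 0, 58, -1],
  ],
)

```text
time_s: 20.95
ee_pos: [582.8, 172.5, 116.1]
ee_rot: [-179.9, 31.8, -179.5]
force: [-2.7, -5.4, 3.4]
gripper_width: 26.8
gripper_force: 25.0
```

Request:
carry_out(
  commands=[
    [0, 0, 0, -1.7, 0, 1.1, -1],
    [0, 0, 0, -3.4, 0, 2.1, -1],
    [0, 0, 0, -5.1, 0, 3.2, -1],
    [0, 0, 0, -6.8, 0, 4.2, -1],
    [0, 0, 0, -8.5, 0, 5.3, -1],
    [0, 0, 0, -10.2, 0, 6.3, -1],
    [0, 0, 0, -11.9, 0, 7.4, -1],
    [0, 0, 0, -12.8, 0, 7.9, -1],
    [0, 0, 0, -12.8, 0, 7.9, -1],
  ],
)

```text
time_s: 21.85
ee_pos: [597.9, 172.7, 116.2]
ee_rot: [-179.9, 31.8, -179.5]
force: [-0.1, -5.1, 2.1]
gripper_width: 26.9
gripper_force: 25.0
```

Request:
carry_out(
  commands=[
    [0, 0, 0, -0.85, 0, 0.5, -1],
    [0, 0, 0, -1.7, 0, 1.1, -1],
    [0, 0, 0, -2.5, 0, 1.6, -1],
    [0, 0, 0, -2.5, 0, 1.6, -1],
  ],
)

```text
time_s: 22.25
ee_pos: [600.8, 172.7, 116.1]
ee_rot: [-179.9, 31.8, -179.5]
force: [-0.7, -5.3, 3.5]
gripper_width: 26.3
gripper_force: 25.0
```

Request:
carry_out(
  commands=[
    [0, 0, 0, -0.85, 0, 0.5, -1],
    [0, 0, 0, -1.7, 0, 1.1, -1],
    [0, 0, 0, -1.7, 0, 1.1, -1],
  ],
)

```text
time_s: 22.55
ee_pos: [601.9, 172.7, 116.1]
ee_rot: [-179.9, 31.7, -179.5]
force: [-6.4, -4.6, 6.8]
gripper_width: 27.0
gripper_force: 25.0
```

Request:
carry_out(
  commands=[
    [0, 0, 0, -0.85, 0, 0.5, -1],
    [0, 0, 0, -1.7, 0, 1.1, -1],
    [0, 0, 0, -1.7, 0, 1.1, -1],
  ],
)

```text
time_s: 22.85
ee_pos: [602.0, 172.6, 116.0]
ee_rot: [-179.9, 31.6, -179.5]
force: [-18.1, -2.2, 14.7]
gripper_width: 26.8
gripper_force: 25.0
```

Hard stop reached: 18 N with no further travel. I'll ease off, open and retreat along the slant.

Request:
carry_out(
  commands=[
    [0, 0, 0, 1.7, 0, -1.1, -1],
    [0, 0, 0, 1.7, 0, -1.1, 1],
    [0, 0, 0, 1.7, 0, -1.1, 1],
    [0, 0, 0, 1.7, 0, -1.1, 1],
    [0, 0, 0, 1.7, 0, -1.1, 1],
    [0, 0, 0, 1.7, 0, -1.1, 1],
    [0, 0, 0, 1.7, 0, -1.1, 1],
    [0, 0, 0, 1.7, 0, -10, 1],
    [0, 0, 0, 1.7, 0, -30, 1],
    [0, 0, 0, 1.7, 0, -60, 1],
    [0, 0, 0, 1.7, 0, -90, 1],
    [0, 0, 0, 1.7, 0, -120, 1],
    [0, 0, 0, 1.7, 0, -140, 1],
    [0, 0, 0, 1.7, 0, -140, 1],
    [0, 0, 0, 1.7, 0, -140, 1],
  ],
)

```text
time_s: 24.35
ee_pos: [529.0, 172.8, 234.4]
ee_rot: [-180.0, 31.8, -179.5]
force: [0.1, 0.4, -1.0]
gripper_width: 91.6
gripper_force: 0.0
```

```bash
python3 - <<'E'
from h import *
s=state();print(s['ee_pos'],s['force'],s['gripper_width']); T=tcp(s)
print(proj('wrist',[591.4,173.5,114.1],T), proj('wrist',[587.4,173.5,114.1],T))
c=snap('wrist','j1.png');snap('side','j2.png');snap('scene','j3.png')
u,v=proj('wrist',[591.4,173.5,114.1],T)[0].astype(int); print(u,v)
def c(n,x,y,w,h): return cv2.resize(cv2.imread('pics/'+n)[y:y+h,x:x+w],(400,300),interpolation=cv2.INTER_CUBIC)
cv2.imwrite('pics/j.png',np.hstack([c('j1.png',u-40,v-30,80,60),c('j2.png',110,60,400,300)]))
E
```

```text
[528.95914164 172.80811124 234.37464273] [ 0.12246094  0.41125724 -0.98133638] 91.63829915893282
[[255.05712311 176.65004223]] [[255.09186467 173.63389518]]
255 176
```

View pics/j.png

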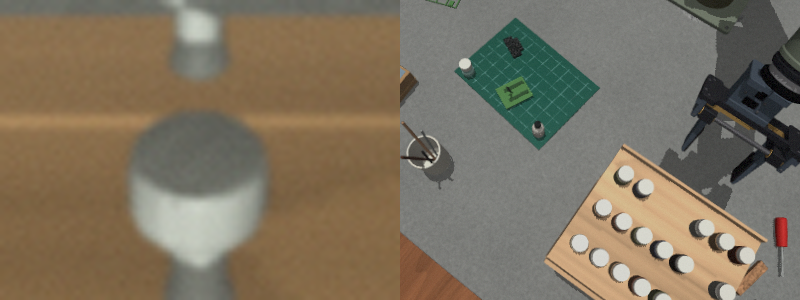

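The knob face is at (254.8,176.6), where a shut drawer puts it. The lower drawer and the mat things are unmoved, and the gripper is clear, so I'll hand in.

```bash
python3 -c "
from workcell import workorder
print(workorder.job_done())"
```

```text
the job is handed in; nothing more can be done
None
```

The job is handed in (the hand-in returned no verdict): I set the seat upright beside the tin in the upper drawer and pushed the drawer home to its hard stop; the lower drawer and the other things on the mat look unmoved in the last pictures.

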